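# Open the seized mister

### The arm

A 6-joint arm with a two-finger parallel gripper is mounted at the origin on the work surface. World frame = base frame: x ahead of the robot, y to its left, z up, the work surface at z = 0. Lengths are in m, angles in rad, forces in N, time in s.
With the tool pointing down it reaches from about 0.3 to 0.875 m from the base axis. Payload 6.4 kg.
Tool frame: the origin (TCP) lies on the centre line of the jaws, within the pads' length; the fingertips stand 22 mm ahead of it and the grasp point (between the pads) lies 3 mm ahead of it (bot.tcp_to_tips is the distance from the TCP to the fingertips, in m); z points along the fingers, y is the line along which they close (so a half turn about z gives the same grasp; the last joint's range is limited). The gripper opens to 88 mm and grips with 3 to 60 N. Pads are 18 mm wide; open, the fingers measure 123 mm over their backs; the gripper's body (75 mm by 187 mm) begins 45 mm behind the grasp point.
Start: joints at [1.14, 0.181, 1.607, -0, 1.354, -0.206], TCP at [0.128, 0.561, 0.261] pointing down, gripper open.
Joint ranges: [-2.99, 2.99], [-0.89, 2.07], [0.3, 2.58], [-1.14, 4.28], [0, 2.63], [-3.12, 3.12]. Speed limits (rad/s): [2.57, 2.57, 3.01, 3.14, 3.14, 3.14].

### API

Orientations are given as a unit quaternion [w, x, y, z].
In Python, from cell import readout, cams, order, bot gives the robot as it stands. The module is installed in compiled form; this text tells all that it offers.
- The arm moves only by the tool step_arm, never from a script. Its argument "moves" is a list of rows, each an object of numbers: "dx", "dy", "dz": the shift along the tool's x, y, z in units of 25 mm (1.0 is 25 mm); "twist": the turn about the tool's z in units of 6 degrees (1.0 is 6 degrees); "hand": the opening, from -1 (shut) to 1 (fully open). In form: [{"dx": .., "dy": .., "dz": .., "twist": .., "hand": ..}, ...]. A call has 1 to 8 rows; each row shifts and turns the commanded pose from where the row before left it, along the tool's axes as they then stand; what a row does not reach is not made up. A row lasts 1/12 s, in which the tool goes at most 41.7 mm and 7.16 degrees, less where a joint would pass 70% of its speed; a pose out of reach is approached as far as the arm can. A call is refused whole if a number of a shift passes 1 or a number of a turn 1, either way. A call with a gripper value outside its range is refused whole. The fingers move at their own pace and stop on an object; the grip force is fixed at half the most. Time passes only in rows, so rows that do not move let the fingers close. It gives the time, the measured TCP pose, the force, the opening and the grip force at its end, in the units of the state.
- readout.read_state(): the state, without advancing time (a new reading comes with each control period).
- cams.get_image(name): name is "scene" or "top"; returns a dict with "image" (384x512x3 uint8, blue, green, red), "intrinsics" (3x3 intrinsics, pixels), "R" (3x3) and "t" (3): a world point X has camera coordinates R X + t. Camera axes: x right, y down, z forward; pixel columns grow to the right and rows downward; lengths in m; the calibration is good to about 2 mm. A picture is of the moment at which its call begins. There is no depth.
- order.sign_off(): hands the job in; it is judged then, once.
The state is a dict: "time": time; "joint_positions": joint angles; "joint_velocities": joint speeds; "tau": joint torques, N m; "tcp_pos": TCP position; "tcp_rot": TCP orientation; "force": force on the tool from outside, world axes, zero at the start; "wrist_torque": the same for the moment, N m; "width": finger opening in m; "grasp_force": force on a finger pad.
Only numpy, scipy, OpenCV 4.12 (cv2) and the standard library are available. Lean on these libraries where they do the work, as an engineer would, in place of code of your own. Each camera call takes 0.05 s, during which the arm holds its last target. There are 200 camera calls.

### The job

Open the steel plant mister for refilling: its orange cap is stuck, so break it loose with a short hard anticlockwise twist, spin it on until it comes free and lift it off without tugging the mister up out of its cradle. Then set the cap upright over the one empty cell of the pink seed tray, stem hanging down in the cell, and leave the other things on the table where they are.

Things in the scene. Friction and masses are not known exactly. Their poses are not given: they have to be found in the camera images.
- cap: Orange screw cap, 0.12 kg: round grip 50 mm across, 6 to 40 mm above the origin, on a flange 68 mm across, 6 mm thick. Origin on its axis at the flange's underside, z up. Below hang a stem 12 mm thick, a cross bar 44 x 8 mm (along x) 14.5 to 21.5 mm down, and a key 24 mm long to 28.5 mm down. The flange rests on the rim of the neck. It does not rise while turning.
- thread (a joint): How far the cap has been turned anticlockwise (seen from above) from its tight start, rad; 0 at the start, stays when the cap is off; the cap has up to 0.15 of backlash against it. The cap is seized: about 0.9 N m breaks it loose within the first 0.4 rad, so grip hard (a weak grip slips); then it turns with under 0.1 N m.
- tank (a joint): How far the mister has been pulled up out of its cradle, m (0 = standing fully home). It weighs 0.9 kg and is then held by a spring of 2 N per mm; more than 6 mm (about 20 N of pull) tears it out. It cannot turn or shift sideways.
- mouth (a point): Centre of the neck's rim (62 mm across, 11 mm above the tank's shoulder), z up. Two lips inside hold the cap's cross bar (2.5 mm of vertical play) until it lies along the slot between them: after 1.0 to 2.5 rad of turning, different each time and not visible; feel with a light pull (8 N does no harm). It is free for about 0.45 rad, then caught again, and free half a turn later.
- tray: Pink plastic seed tray, fixed, 130 (x) x 192 (y) x 45 mm, origin under its centre; 2 x 3 square cells of 56 mm between 6 mm walls, five filled with brown grow plugs to 3 mm below the rim (the three on the +x side have small sprouts).
- free_cell (a point): Centre of the mouth of the tray's one empty cell (a corner cell, 56 mm square, 40 mm deep), level with the tray's rim; the cap's 68 mm flange rests on the cell's rim with its stem inside.
- stool: Low folding aluminium step, fixed, deck 300 (x) x 520 (y) mm, top 100 mm above the table, on which mister and tray stand. Origin under its centre.
- celadon_pot: Loose celadon green pot, 100 mm across, 90 mm tall, bystander. Origin under its centre.
- clay_pot: Loose terracotta pot, 80 mm across, 75 mm tall, bystander. Origin under its centre.
- trowel: Loose hand trowel lying on the table, 265 mm long along its x, bystander.
- jar: Loose amber jar, 64 mm across, 100 mm tall, bystander. Origin under its centre.
- cradle: Black foot with four steel spring fingers that holds the mister; origin under its centre, on the axis of cap and neck. The mister is a steel tank 108 mm across, its rim 126 mm above this origin, with a nozzle tube on the shoulder that stays 20 mm or more below the rim.

How it is judged:
On the way, in this order (a step that is already met when the one before it is completed fails the run):
1. the stuck cap is broken loose: turned more than 0.45 rad anticlockwise (value of joint thread above 0.45 rad), for 0.1 s.
2. the cap is lifted off, more than 35 mm above the neck (z of cap in the frame of mouth above 0.035 m), for 0.2 s.
At the end, for the whole second after the job is handed in: The cap lies upright (within 0.12 rad) and still on the rim of the empty cell, its axis within 12 mm of the cell's centre and its flange within 4 mm of the rim's height, stem in the cell; the mister stands home in its cradle (within 2 mm) (horizontal distance between cap and free_cell below 0.012 m and z of cap in the frame of free_cell between -0.004 and 0.004 m and angle between cap's own z axis and vertical below 0.12 rad and linear speed of cap below 0.02 m/s and value of joint tank below 0.002 m); the robot touches nothing.
It fails at once if the mister is pulled more than 6 mm up out of its cradle (about 20 N of pull) (value of joint tank above 0.006 m).
It fails at once if a pot, the trowel or the jar is shifted by more than 40 mm (distance of any of celadon_pot, clay_pot, trowel, jar from where it was at the start of the episode above 0.04 m).
It also fails if it takes over 72 s, if anything falls off the work surface, if the arm or the gripper's body presses on something with over 40 N, if the wrist force passes 120 N, or if a joint passes its speed limit or range.

## Working session

There is one attempt and no reset: what is moved stays moved. The work goes in short steps, Python scripts to look and compute and a tool call to move; the robot and the scene stay as the last step left them, time stands still between calls to the robot, and variables do not carry over. Pictures are saved under pics/ and viewed, at most 10 in all, crops included, and the job is handed in when it is done.

Besides the shell and the picture viewer there is one more tool, called after "Emit:" by a JSON object that holds its "fn" and its "kwargs". step_arm: Moves the arm, as the interface text tells. Its arguments: {"type":"object","properties":{"moves":{"type":"array","items":{"type":"object","properties":{"dx":{"type":"number"},"dy":{"type":"number"},"dz":{"type":"number"},"twist":{"type":"number"},"hand":{"type":"number"}}}}},"required":["moves"]}

```bash
mkdir -p pics; cat > h.py <<'E'
import numpy as np,cv2
from cell import readout,cams,order,bot
def grab(n,f):
    d=cams.get_image(n); cv2.imwrite(f,d["image"]); np.savez(f+'.npz',K=d["intrinsics"],R=d["R"],t=d["t"]); return d
def ray(f,u,v,z):
    d=np.load(f+'.npz'); K,R,t=d['K'],d['R'],np.array(d['t']).ravel()
    c=-R.T@t; r=R.T@np.linalg.solve(K,[u,v,1.]); return c+r*(z-c[2])/r[2]
def proj(f,X):
    d=np.load(f+'.npz'); p=d['K']@(d['R']@np.array(X)+np.array(d['t']).ravel()); return p[:2]/p[2]
E
python3 - <<'E'
from h import *
a=grab("scene","pics/s0.png")["image"];b=grab("top","pics/t0.png")["image"]
cv2.imwrite("pics/t0b.png",cv2.resize(b,(800,600),interpolation=cv2.INTER_CUBIC))
cv2.imwrite("pics/s0b.png",cv2.resize(a,(800,600),interpolation=cv2.INTER_CUBIC))
s=readout.read_state();print(s)
for n in "ts":
    d=np.load(f"pics/{n}0.png.npz");print(d['K'],-d['R'].T@d['t'])
E
```

```text
{'time': 0.1, 'joint_positions': array([ 1.13972898e+00,  1.81485186e-01,  1.60784819e+00, -1.26314499e-05,
        1.35379636e+00, -2.06306006e-01]), 'joint_velocities': array([-1.44586387e-03,  4.55780166e-05, -1.04142500e-03, -8.20040064e-04,
       -1.32294005e-03,  2.12147805e-03]), 'tau': array([ 7.32748322e-04, -4.34822273e+01, -3.42696369e+01,  7.04619871e-02,
        3.41878762e-02, -1.14494424e-05]), 'tcp_pos': array([0.12796167, 0.56014691, 0.25991875]), 'tcp_rot': array([-2.34942891e-04,  1.12142880e-01,  9.93691795e-01, -7.31775208e-04]), 'force': array([0.28333815, 0.51398999, 0.43625037]), 'wrist_torque': array([-0.03944915,  0.01277823, -0.02111912]), 'grasp_force': 0.0, 'width': 0.08861030727056755}
[[370.12613877   0.         253.27511199]
 [  0.         370.12613877 190.09841711]
 [  0.           0.           1.        ]] [ 0.332671   -0.08124873  1.21098436]
[[424.35088413   0.         252.28722783]
 [  0.         424.35088413 192.12884433]
 [  0.           0.           1.        ]] [1.09956306 0.8588615  1.24910203]
```

View pics/t0b.png

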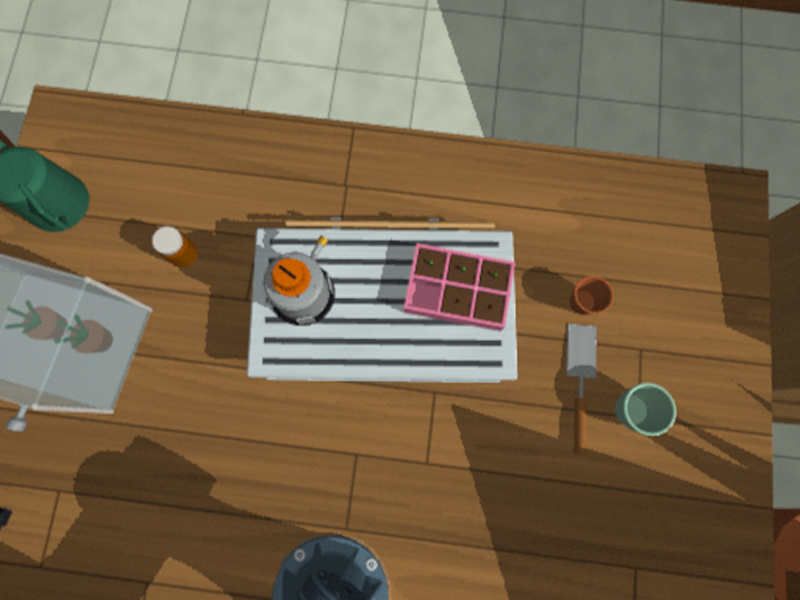

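View pics/s0b.png

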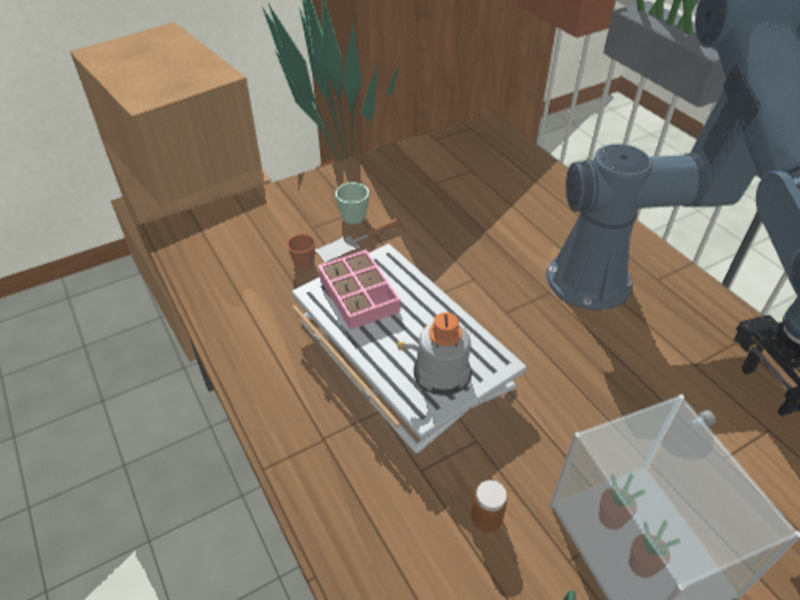

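Top view: cap at about (290,275), mister on the left of the stool, and tray at (460,285) with its empty cell at lower left (427,295). There is a glass case on the left, near the arm's start. Next I'll crop the cap and the tray in both views.

```bash
python3 - <<'E'
from h import *
t=cv2.imread("pics/t0.png");s=cv2.imread("pics/s0.png")
# crops: top x155-345,y135-247 x4 ; scene x190-320,y150-260 x4.
A=cv2.resize(t[140:220,160:340],None,fx=4.4,fy=4.4,interpolation=cv2.INTER_CUBIC)
B=cv2.resize(s[155:215,195:315],None,fx=4,fy=4,interpolation=cv2.INTER_CUBIC)
B=cv2.copyMakeBorder(B,0,0,0,A.shape[1]-B.shape[1],cv2.BORDER_CONSTANT)
cv2.imwrite("pics/c0.png",np.vstack([A,B]));print(A.shape,B.shape)
for n,im,r in(("t",t,(140,220,160,260)),("s",s,(195,225,265,300))):
    h=cv2.cvtColor(im,cv2.COLOR_BGR2HSV);m=cv2.inRange(h,(3,150,90),(16,255,255));k=np.zeros_like(m);k[r[0]:r[1],r[2]:r[3]]=m[r[0]:r[1],r[2]:r[3]]
    ys,xs=np.nonzero(k);print(n,len(xs),xs.min(),xs.max(),ys.min(),ys.max(),xs.mean(),ys.mean())
f="pics/t0.png"
q=lambda u,v,z:print(u,v,ray(f,u*.64,v*.64,z).round(4))
for u,v in((257,229),(513,232),(517,378),(249,378)):q(u,v,.1)
for u,v in((417,245),(515,262),(505,328),(405,310)):q(u,v,.145)
q(291,272,.266)
for u,v in((151,311),(88,277),(113,411)): q(u,v,.2)
E
```

```text
(352, 792, 3) (240, 792, 3)
t 504 160 236 140 189 184.71626984126985 174.24007936507937
s 62 278 294 201 214 287.69354838709677 206.48387096774192
257 229 [0.6821 0.2411 0.1   ]
513 232 [ 0.741  -0.2725  0.1   ]
517 378 [ 0.4497 -0.3039  0.1   ]
249 378 [0.3857 0.2035 0.1   ]
417 245 [ 0.6748 -0.0832  0.145 ]
515 262 [ 0.6647 -0.2734  0.145 ]
505 328 [ 0.5347 -0.2652  0.145 ]
405 310 [ 0.5452 -0.0758  0.145 ]
291 272 [0.5618 0.1226 0.266 ]
151 311 [0.4757 0.3719 0.2   ]
88 277 [0.5227 0.4978 0.2   ]
113 411 [0.2964 0.3987 0.2   ]
```

View pics/c0.png

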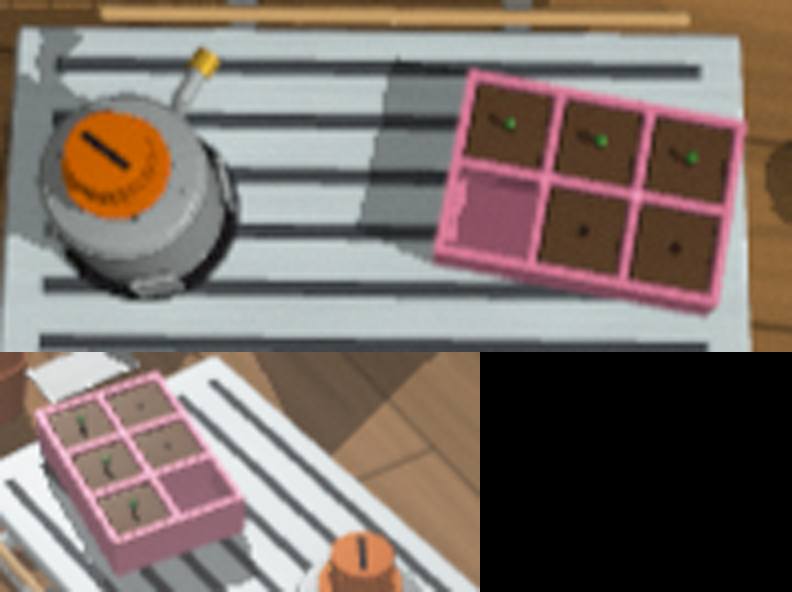

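Cap: slot centre at crop (105,149). Tray: rim corners at crop (470,70), (745,122), (715,297), (436,250), with the empty cell at lower left. I'll fit both against the known sizes and heights.

```bash
cat >> h.py <<'E'
from scipy.optimize import least_squares
from scipy.spatial.transform import Rotation as Ro
a_=np.linspace(0,6.2832,60)
def capmask(f,x,y,z0=.226):
    pts=[proj(f,(x+r*np.cos(a),y+r*np.sin(a),z0+z)) for r,z in((.034,0),(.034,.006)) for a in a_]
    p2=[proj(f,(x+.025*np.cos(a),y+.025*np.sin(a),z0+z)) for z in(.006,.04) for a in a_]
    m=np.zeros((384*4,512*4),np.uint8)
    for p in(pts,p2): cv2.fillConvexPoly(m,cv2.convexHull(((np.array(p)+.5)*4).astype(np.int32)),255)
    return m
def orange(f,near,r=25):
    h=cv2.cvtColor(cv2.imread(f),cv2.COLOR_BGR2HSV);m=cv2.inRange(h,(3,140,80),(18,255,255))
    k=np.zeros_like(m);cv2.circle(k,tuple(int(v) for v in near),r,255,-1);m&=k
    m=cv2.morphologyEx(m,cv2.MORPH_CLOSE,np.ones((5,5)))
    n,l,s,c=cv2.connectedComponentsWithStats(m);i=1+np.argmax(s[1:,4]);return (l==i)
def cen(m,s=1):
    ys,xs=np.nonzero(m);return np.array([(xs.mean()+.5)/s-.5,(ys.mean()+.5)/s-.5])
def to_tool(target,q):
    s=readout.read_state();R=Ro.from_quat(np.roll(s['tcp_rot'],-1)).as_matrix()
    return R.T@(np.array(target)-s['tcp_pos'])/.025
def st():
    s=readout.read_state();R=Ro.from_quat(np.roll(s['tcp_rot'],-1)).as_matrix()
    print('t',round(s['time'],2),'q',s['joint_positions'].round(3),'p',s['tcp_pos'].round(4),'toolx',R[:,0].round(3),'z',R[:,2].round(3),'F',s['force'].round(1),'M',s['wrist_torque'].round(2),'w',round(s['width'],4),'g',round(s['grasp_force'],1))
E
python3 - <<'E'
from h import *
T,S="pics/t0.png","pics/s0.png"
for fs in((T,),(S,),(T,S)):
    ob={f:orange(f,proj(f,(.562,.123,.25))) for f in fs}
    def res(p): return np.concatenate([cen(capmask(f,*p),4)-cen(ob[f]) for f in fs])
    r=least_squares(res,[.562,.123],diff_step=.003);print('cap',fs,r.x,r.fun,[(ob[f].sum(),(capmask(f,*r.x)>0).sum()/16) for f in fs])
tc=[((u+.5)/4.4-.5+160,(v+.5)/4.4-.5+140) for u,v in((470,70),(745,122),(715,297),(436,250))]
sc=[((u+.5)/4-.5+195,(v-352+.5)/4-.5+155) for u,v in((112,547),(37,412),(157,373),(243,498))]
L=[(.065,.096),(.065,-.096),(-.065,-.096),(-.065,.096)]
for obs in([(T,tc)],[(S,sc)],[(T,tc),(S,sc)]):
    def res(p):
        c,s=np.cos(p[2]),np.sin(p[2]);return np.concatenate([proj(f,(p[0]+c*x-s*y,p[1]+s*x+c*y,.145))-o for f,os in obs for (x,y),o in zip(L,os)])
    r=least_squares(res,[.6,-.17,0.]);p=r.x;c,s=np.cos(p[2]),np.sin(p[2])
    print('tray',p.round(4),r.fun.round(1),'cell',p[0]+c*-.031-s*.062,p[1]+s*-.031+c*.062)
E
```

```text
cap ('pics/t0.png',) [0.56180993 0.13003906] [0.00064769 0.00657447] [(np.int64(479), np.float64(507.4375))]
cap ('pics/s0.png',) [0.5546031  0.11758849] [-0.01931759  0.00615752] [(np.int64(177), np.float64(371.0625))]
cap ('pics/t0.png', 'pics/s0.png') [0.55991758 0.12626713] [1.24359192 0.83015195 0.09753175 2.35639697] [(np.int64(479), np.float64(507.875)), (np.int64(177), np.float64(375.125))]
tray [ 0.6095 -0.1719 -0.0612] [-0.4 -0.6  0.2 -1.   0.7  1.4 -0.5  0.1] cell 0.5823870920155235 -0.1081090947395214
tray [ 0.61   -0.1689 -0.0768] [ 0.  -0.5 -0.7  0.1  0.4  0.   0.3  0.4] cell 0.5838835347472452 -0.10472332272559283
tray [ 0.6096 -0.1711 -0.0667] [-0.5 -0.7  0.  -0.8  0.3  1.5 -0.9 -0.2  0.2 -0.9 -1.  -0.1 -0.1 -0.4
  0.3 -0.3] cell 0.5827556214330908 -0.10720876487245558
```

Emit:
{"fn": "step_arm", "kwargs": {"moves": [{"dz":-1},{"dz":-1},{"dz":-1},{"dz":-1},{"dz":-1},{"dz":-1},{"dz":-1},{"dz":-1}]}}

```text
invalid input at $.moves[0]: expected keys dx, dy, dz, twist, hand
```

```bash
sed -i 's/(3,140,80),(18,255,255)/(3,95,50),(19,255,255)/' h.py; python3 - <<'E'
from h import *
T,S="pics/t0.png","pics/s0.png"
im=[]
for f in (T,S):
    ob={f:orange(f,proj(f,(.562,.125,.245)),18 if f==S else 22)}
    r=least_squares(lambda p:cen(capmask(f,*p),4)-cen(ob[f]),[.562,.123],diff_step=.003);print('cap',f,r.x,ob[f].sum(),(capmask(f,*r.x)>0).sum()/16)
    c=proj(f,(.562,.125,.245)).astype(int)
    I=cv2.resize(cv2.imread(f),None,fx=4,fy=4,interpolation=cv2.INTER_CUBIC)
    for p,col in(((.5618,.125),(0,255,0)),(r.x,(255,0,0))):
        cs,_=cv2.findContours(capmask(f,*p),0,2);cv2.drawContours(I,cs,-1,col,1)
    im.append(cv2.resize(I[c[1]*4-100:c[1]*4+100,c[0]*4-100:c[0]*4+100],None,fx=2,fy=2))
cv2.imwrite("pics/c1.png",np.hstack(im))
print(ray(T,183.5,173.5,.266),ray(S,285.6,206.2,.266))
E
```

```text
cap pics/t0.png [0.56185754 0.13002938] 503 507.125
cap pics/s0.png [0.56157884 0.12979802] 342 377.625
[0.56249508 0.12999657 0.266     ] [0.56403445 0.13591185 0.266     ]
```

View pics/c1.png

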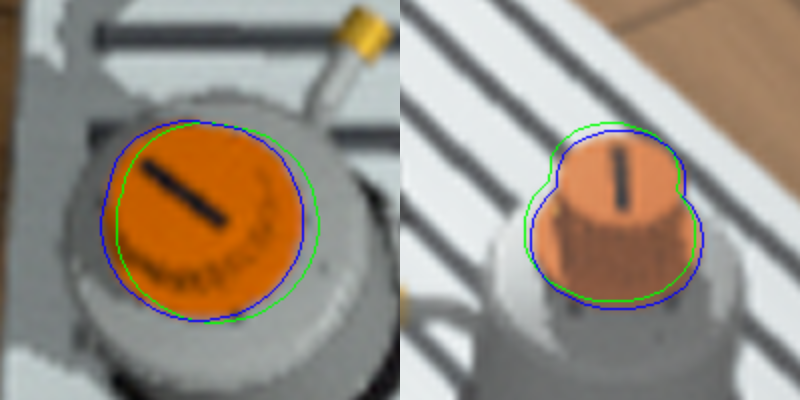

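Emit:
{"fn": "step_arm", "kwargs": {"moves": [{"dx":0,"dy":0,"dz":-1,"twist":0,"hand":1},{"dx":0,"dy":0,"dz":-1,"twist":0,"hand":1},{"dx":0,"dy":0,"dz":-1,"twist":0,"hand":1},{"dx":0,"dy":0,"dz":-1,"twist":0,"hand":1},{"dx":0,"dy":0,"dz":-1,"twist":0,"hand":1},{"dx":0,"dy":0,"dz":-1,"twist":0,"hand":1},{"dx":0,"dy":0,"dz":-1,"twist":0,"hand":1},{"dx":0,"dy":0,"dz":-1,"twist":0,"hand":1}]}}

```text
time: 0.77
tcp_pos: [0.128, 0.5603, 0.4615]
tcp_rot: [-0.0, 0.112, 0.994, -0.0]
force: [0.3, 0.6, 0.9]
width: 0.0883
grasp_force: 0.0
```

The blue outline fits in both views, so the cap is at (0.562, 0.130). The cell is at (0.583, -0.107).

Emit:
{"fn": "step_arm", "kwargs": {"moves": [{"dx":-0.86,"dy":-0.54,"dz":0,"twist":0,"hand":1},{"dx":-0.86,"dy":-0.54,"dz":0,"twist":0,"hand":1},{"dx":-0.86,"dy":-0.54,"dz":0,"twist":0,"hand":1},{"dx":-0.86,"dy":-0.54,"dz":0,"twist":0,"hand":1},{"dx":-0.86,"dy":-0.54,"dz":0,"twist":0,"hand":1},{"dx":-0.86,"dy":-0.54,"dz":0,"twist":0,"hand":1},{"dx":-0.86,"dy":-0.54,"dz":0,"twist":0,"hand":1},{"dx":-0.86,"dy":-0.54,"dz":0,"twist":0,"hand":1}]}}

```text
time: 1.43
tcp_pos: [0.2723, 0.4159, 0.4603]
tcp_rot: [-0.0, 0.112, 0.994, -0.0]
force: [0.6, -0.2, 0.2]
width: 0.0881
grasp_force: 0.0
```

Emit:
{"fn": "step_arm", "kwargs": {"moves": [{"dx":-0.86,"dy":-0.54,"dz":0,"twist":0,"hand":1},{"dx":-0.86,"dy":-0.54,"dz":0,"twist":0,"hand":1},{"dx":-0.86,"dy":-0.54,"dz":0,"twist":0,"hand":1},{"dx":-0.86,"dy":-0.54,"dz":0,"twist":0,"hand":1},{"dx":-0.86,"dy":-0.54,"dz":0,"twist":0,"hand":1},{"dx":-0.86,"dy":-0.54,"dz":0,"twist":0,"hand":1},{"dx":-0.86,"dy":-0.54,"dz":0,"twist":0,"hand":1},{"dx":-0.86,"dy":-0.54,"dz":0,"twist":0,"hand":1}]}}

```text
time: 2.1
tcp_pos: [0.416, 0.2722, 0.4603]
tcp_rot: [-0.0, 0.112, 0.994, -0.0]
force: [0.2, 0.4, -0.2]
width: 0.0879
grasp_force: 0.0
```

Emit:
{"fn": "step_arm", "kwargs": {"moves": [{"dx":-0.86,"dy":-0.54,"dz":0,"twist":0,"hand":1},{"dx":-0.86,"dy":-0.54,"dz":0,"twist":0,"hand":1},{"dx":-0.86,"dy":-0.54,"dz":0,"twist":0,"hand":1},{"dx":-0.86,"dy":-0.54,"dz":0,"twist":0,"hand":1},{"dx":-0.86,"dy":-0.54,"dz":0,"twist":0,"hand":1},{"dx":-0.86,"dy":-0.54,"dz":0,"twist":0,"hand":1},{"dx":-0.86,"dy":-0.54,"dz":0,"twist":0,"hand":1},{"dx":-0.86,"dy":-0.54,"dz":0,"twist":0,"hand":1}]}}

```text
time: 2.77
tcp_pos: [0.5596, 0.1286, 0.4602]
tcp_rot: [-0.0, 0.112, 0.994, -0.0]
force: [0.3, -0.2, 1.2]
width: 0.0882
grasp_force: 0.0
```

Emit:
{"fn": "step_arm", "kwargs": {"moves": [{"dx":0,"dy":0,"dz":0,"twist":1,"hand":1},{"dx":0,"dy":0,"dz":0,"twist":1,"hand":1},{"dx":0,"dy":0,"dz":0,"twist":1,"hand":1},{"dx":0,"dy":0,"dz":0,"twist":1,"hand":1},{"dx":0,"dy":0,"dz":0,"twist":1,"hand":1},{"dx":0,"dy":0,"dz":0,"twist":1,"hand":1},{"dx":0,"dy":0,"dz":0,"twist":1,"hand":1},{"dx":0,"dy":0,"dz":0,"twist":1,"hand":1}]}}

```text
time: 3.43
tcp_pos: [0.5588, 0.1297, 0.4601]
tcp_rot: [-0.0, 0.509, 0.861, -0.0]
force: [-1.3, -0.2, 0.6]
width: 0.0886
grasp_force: 0.0
```

```bash
python3 -c "
from h import *
st()"
```

```text
t 3.43 q [ 0.021  0.092  1.315  0.     1.736 -0.482] p [0.5588 0.1297 0.4601] toolx [-0.482  0.876  0.001] z [-0.001 -0.    -1.   ] F [-1.3 -0.2  0.6] M [-0.06  0.04 -0.03] w 0.0886 g 0.0
```

Emit:
{"fn": "step_arm", "kwargs": {"moves": [{"dx":0,"dy":0,"dz":0,"twist":1,"hand":1},{"dx":0,"dy":0,"dz":0,"twist":1,"hand":1},{"dx":0,"dy":0,"dz":0,"twist":1,"hand":1},{"dx":0,"dy":0,"dz":0,"twist":1,"hand":1},{"dx":0,"dy":0,"dz":0,"twist":1,"hand":1},{"dx":0,"dy":0,"dz":0,"twist":1,"hand":1},{"dx":0,"dy":0,"dz":0,"twist":1,"hand":1},{"dx":0,"dy":0,"dz":0,"twist":1,"hand":1}]}}

```text
time: 4.1
tcp_pos: [0.5588, 0.1297, 0.4601]
tcp_rot: [-0.0, 0.815, 0.579, -0.0]
force: [0.1, -0.2, 1.2]
width: 0.088
grasp_force: 0.0
```

Emit:
{"fn": "step_arm", "kwargs": {"moves": [{"dx":0,"dy":0,"dz":0,"twist":1,"hand":1},{"dx":0,"dy":0,"dz":0,"twist":1,"hand":1},{"dx":0,"dy":0,"dz":0,"twist":1,"hand":1},{"dx":0,"dy":0,"dz":0,"twist":1,"hand":1},{"dx":0,"dy":0,"dz":0,"twist":1,"hand":1},{"dx":0,"dy":0,"dz":0,"twist":1,"hand":1},{"dx":0,"dy":0,"dz":0,"twist":1,"hand":1},{"dx":0,"dy":0,"dz":0,"twist":1,"hand":1}]}}

```text
time: 4.77
tcp_pos: [0.5588, 0.1297, 0.4601]
tcp_rot: [-0.0, 0.98, 0.198, -0.001]
force: [-0.1, -0.4, -0.6]
width: 0.0881
grasp_force: 0.0
```

Emit:
{"fn": "step_arm", "kwargs": {"moves": [{"dx":0,"dy":0,"dz":0.5,"twist":1,"hand":1},{"dx":0,"dy":0,"dz":0.5,"twist":1,"hand":1},{"dx":0,"dy":0,"dz":0.5,"twist":1,"hand":1},{"dx":0,"dy":0,"dz":0.5,"twist":1,"hand":1},{"dx":0,"dy":0,"dz":0.5,"twist":1,"hand":1},{"dx":0,"dy":0,"dz":0.5,"twist":1,"hand":1},{"dx":0,"dy":0,"dz":0.5,"twist":0,"hand":1},{"dx":0,"dy":0,"dz":0.5,"twist":0,"hand":1}]}}

```text
time: 5.43
tcp_pos: [0.5588, 0.1297, 0.3595]
tcp_rot: [0.0, 0.994, -0.111, -0.0]
force: [0.5, 0.8, 0.7]
width: 0.0889
grasp_force: 0.0
```

```bash
python3 -c "
from h import *
st();print(to_tool((.5617,.13,.257),0))"
```

```text
t 5.43 q [0.021 0.114 1.485 0.    1.544 1.814] p [0.5588 0.1297 0.3595] toolx [ 0.976 -0.22  -0.001] z [-0.001  0.    -1.   ] F [0.5 0.8 0.7] M [-0.04  0.15  0.02] w 0.0889 g 0.0
[ 0.11234346 -0.03788147  4.10136869]
```

Emit:
{"fn": "step_arm", "kwargs": {"moves": [{"dx":0.1,"dy":-0.04,"dz":0.6,"twist":0,"hand":1},{"dx":0,"dy":0,"dz":0.6,"twist":0,"hand":1},{"dx":0,"dy":0,"dz":0.6,"twist":0,"hand":1},{"dx":0,"dy":0,"dz":0.6,"twist":0,"hand":1},{"dx":0,"dy":0,"dz":0.6,"twist":0,"hand":1},{"dx":0,"dy":0,"dz":0.6,"twist":0,"hand":1},{"dx":0,"dy":0,"dz":0.45,"twist":0,"hand":1},{"dx":0,"dy":0,"dz":0,"twist":0,"hand":1}]}}

```text
time: 6.1
tcp_pos: [0.5601, 0.13, 0.2562]
tcp_rot: [0.0, 0.994, -0.111, -0.003]
force: [0.2, 0.0, -0.5]
width: 0.0883
grasp_force: 0.0
```

```bash
python3 - <<'E'
from h import *
st();ims=[]
for n,f in(("top","pics/t1.png"),("scene","pics/s1.png")):
    I=grab(n,f)["image"];c=proj(f,(.5617,.13,.25)).astype(int)
    ims.append(cv2.resize(I[c[1]-40:c[1]+40,c[0]-40:c[0]+40],None,fx=5,fy=5,interpolation=cv2.INTER_CUBIC))
cv2.imwrite("pics/c2.png",np.hstack(ims))
E
```

```text
t 6.1 q [ 0.022  0.188  1.608 -0.     1.351  1.815] p [0.5601 0.13   0.2562] toolx [ 0.975 -0.221 -0.005] z [-0.005 -0.    -1.   ] F [ 0.2  0.  -0.5] M [0.02 0.2  0.03] w 0.0883 g 0.0
```

View pics/c2.png

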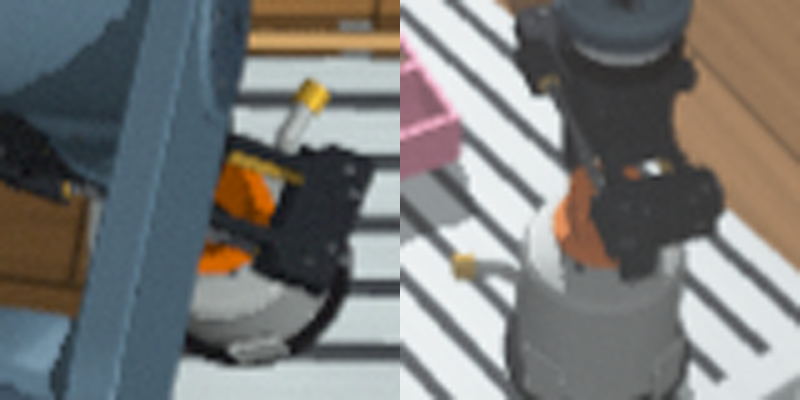

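The open fingers straddle the cap just above the flange, with the cap between the jaws in both views. I'll close now.

Emit:
{"fn": "step_arm", "kwargs": {"moves": [{"dx":0,"dy":0,"dz":0,"twist":0,"hand":-1},{"dx":0,"dy":0,"dz":0,"twist":0,"hand":-1},{"dx":0,"dy":0,"dz":0,"twist":0,"hand":-1},{"dx":0,"dy":0,"dz":0,"twist":0,"hand":-1},{"dx":0,"dy":0,"dz":0,"twist":0,"hand":-1},{"dx":0,"dy":0,"dz":0,"twist":0,"hand":-1},{"dx":0,"dy":0,"dz":0,"twist":0,"hand":-1},{"dx":0,"dy":0,"dz":0,"twist":0,"hand":-1}]}}

```text
time: 6.87
tcp_pos: [0.5617, 0.1301, 0.2597]
tcp_rot: [-0.0, 0.994, -0.112, 0.0]
force: [-0.8, -0.5, 1.7]
width: 0.0493
grasp_force: 30.0
```

```bash
python3 -c "
from h import *
st()"
```

```text
t 6.87 q [ 0.022  0.185  1.604 -0.     1.352  1.817] p [0.5617 0.1301 0.2597] toolx [ 0.975 -0.223  0.   ] z [ 0.  0. -1.] F [-0.8 -0.5  1.7] M [ 0.07  0.2  -0.04] w 0.0493 g 30.0
```

Emit:
{"fn": "step_arm", "kwargs": {"moves": [{"dx":0,"dy":0,"dz":0,"twist":-1,"hand":-1},{"dx":0,"dy":0,"dz":0,"twist":-1,"hand":-1}]}}

```text
time: 7.03
tcp_pos: [0.5617, 0.1301, 0.2597]
tcp_rot: [-0.0, 1.0, -0.007, 0.0]
force: [2.0, 1.0, -0.1]
width: 0.0495
grasp_force: 30.0
```

```bash
python3 -c "
from h import *
st()"
```

```text
t 7.03 q [2.200e-02 1.850e-01 1.604e+00 1.000e-03 1.352e+00 1.605e+00] p [0.5617 0.1301 0.2597] toolx [ 1.    -0.013  0.   ] z [ 0.     0.001 -1.   ] F [ 2.   1.  -0.1] M [ 0.14 -0.1  -1.25] w 0.0495 g 30.0
```

Emit:
{"fn": "step_arm", "kwargs": {"moves": [{"dx":0,"dy":0,"dz":0,"twist":-1,"hand":-1},{"dx":0,"dy":0,"dz":0,"twist":-1,"hand":-1}]}}

```text
time: 7.2
tcp_pos: [0.5621, 0.1301, 0.2596]
tcp_rot: [-0.0, 0.995, 0.098, 0.001]
force: [3.9, 1.7, -0.5]
width: 0.0494
grasp_force: 30.0
```

```bash
python3 -c "
from h import *
st()"
```

```text
t 7.2 q [2.100e-02 1.850e-01 1.604e+00 1.000e-03 1.351e+00 1.395e+00] p [0.5621 0.1301 0.2596] toolx [0.981 0.195 0.001] z [ 0.001  0.001 -1.   ] F [ 3.9  1.7 -0.5] M [ 0.2  -0.44 -1.15] w 0.0494 g 30.0
```

Emit:
{"fn": "step_arm", "kwargs": {"moves": [{"dx":0,"dy":0,"dz":0,"twist":-1,"hand":-1},{"dx":0,"dy":0,"dz":0,"twist":-1,"hand":-1}]}}

```text
time: 7.37
tcp_pos: [0.5616, 0.13, 0.2594]
tcp_rot: [-0.0, 0.979, 0.202, -0.0]
force: [0.4, 1.2, -0.6]
width: 0.0493
grasp_force: 30.0
```

```bash
python3 -c "
from h import *
st();grab('scene','pics/s2.png')"
```

```text
t 7.37 q [0.021 0.185 1.605 0.    1.352 1.186] p [0.5616 0.13   0.2594] toolx [0.919 0.395 0.   ] z [-0.  0. -1.] F [ 0.4  1.2 -0.6] M [ 0.19 -0.14 -1.09] w 0.0493 g 30.0
```

Emit:
{"fn": "step_arm", "kwargs": {"moves": [{"dx":0,"dy":0,"dz":0,"twist":-1,"hand":-1},{"dx":0,"dy":0,"dz":0,"twist":-1,"hand":-1}]}}

```text
time: 7.58
tcp_pos: [0.5615, 0.1299, 0.2592]
tcp_rot: [-0.0, 0.953, 0.302, -0.0]
force: [-1.4, -0.7, -1.6]
width: 0.0496
grasp_force: 30.0
```

```bash
python3 -c "
from h import *
st()"
```

```text
t 7.58 q [0.021 0.185 1.605 0.    1.352 0.979] p [0.5615 0.1299 0.2592] toolx [ 0.818  0.576 -0.   ] z [-0.001  0.    -1.   ] F [-1.4 -0.7 -1.6] M [ 0.06  0.13 -1.17] w 0.0496 g 30.0
```

Emit:
{"fn": "step_arm", "kwargs": {"moves": [{"dx":0,"dy":0,"dz":0,"twist":0,"hand":-1},{"dx":0,"dy":0,"dz":0,"twist":0,"hand":-1}]}}

```text
time: 7.75
tcp_pos: [0.5616, 0.13, 0.2592]
tcp_rot: [-0.0, 0.954, 0.299, -0.0]
force: [1.4, -0.7, -2.8]
width: 0.0491
grasp_force: 30.0
```

```bash
python3 -c "
from h import *
st()
I=grab('scene','pics/s3.png')['image'];c=proj('pics/s3.png',(.5617,.13,.26)).astype(int)
g=lambda I:cv2.resize(I[c[1]-25:c[1]+25,c[0]-25:c[0]+25],None,fx=8,fy=8,interpolation=cv2.INTER_CUBIC)
cv2.imwrite('pics/c3.png',np.hstack([g(I),g(cv2.imread('pics/s1.png'))]))
"
```

```text
t 7.75 q [0.022 0.185 1.605 0.    1.352 0.985] p [0.5616 0.13   0.2592] toolx [ 0.821  0.571 -0.   ] z [-0.  0. -1.] F [ 1.4 -0.7 -2.8] M [-0.05  0.01 -0.75] w 0.0491 g 30.0
```

View pics/c3.png

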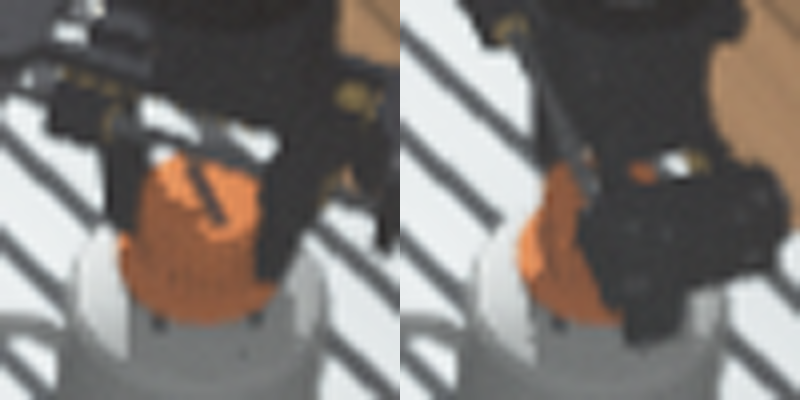

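The mark, now at crop (190,170)-(225,222), was near-vertical before, so the cap has turned. I'll work out by how much.

```bash
python3 -c "
from h import *
f='pics/s3.png';c=proj(f,(.5617,.13,.26)).astype(int)-25
c1=proj(f,(.562,.125,.245)).astype(int)-25
def ang(p,q,c):
    a,b=[ray(f,c[0]+u/8-.5,c[1]+v/8-.5,.266) for u,v in(p,q)];d=b-a;print(a,b,np.hypot(*d[:2]));return np.arctan2(d[1],d[0])
a=ang((217,147),(225,212),c1);b=ang((190,170),(224,222),c);print(a,b,b-a)
T='pics/t0.png'
p,q=[ray(T,160+u/4.4-.4,140+v/4.4-.4,.266) for u,v in((83,133),(128,165))];print(np.arctan2(*(q-p)[1::-1]))
"
```

```text
[0.55422864 0.11526409 0.266     ] [0.57040933 0.14581296 0.266     ] 0.03456947245718892
[0.56005062 0.11625482 0.266     ] [0.56364196 0.14611532 0.266     ] 0.030075684792995525
1.0836987230652992 1.4511004548090154 0.36740173174371615
-2.0655320081881126
```

Emit:
{"fn": "step_arm", "kwargs": {"moves": [{"dx":0,"dy":0,"dz":0,"twist":-1,"hand":-1},{"dx":0,"dy":0,"dz":0,"twist":-1,"hand":-1},{"dx":0,"dy":0,"dz":0,"twist":-1,"hand":-1}]}}

```text
time: 8.05
tcp_pos: [0.5614, 0.1298, 0.259]
tcp_rot: [-0.0, 0.894, 0.447, -0.0]
force: [1.3, 2.1, -3.4]
width: 0.0491
grasp_force: 30.0
```

```bash
python3 -c "
from h import *
st()"
```

```text
t 8.05 q [ 0.021  0.186  1.605 -0.     1.352  0.665] p [0.5614 0.1298 0.259 ] toolx [ 0.6    0.8   -0.001] z [-0.001 -0.    -1.   ] F [ 1.3  2.1 -3.4] M [ 0.15 -0.2  -1.02] w 0.0491 g 30.0
```

Emit:
{"fn": "step_arm", "kwargs": {"moves": [{"dx":0,"dy":0,"dz":0,"twist":-1,"hand":-1},{"dx":0,"dy":0,"dz":0,"twist":-1,"hand":-1},{"dx":0,"dy":0,"dz":0,"twist":-1,"hand":-1}]}}

```text
time: 8.3
tcp_pos: [0.5615, 0.1297, 0.2589]
tcp_rot: [0.0, 0.813, 0.582, -0.0]
force: [3.1, 2.9, -3.6]
width: 0.0493
grasp_force: 30.0
```

```bash
python3 -c "
from h import *
st()
I=grab('scene','pics/s4.png')['image'];c=proj('pics/s4.png',(.5617,.13,.26)).astype(int)
g=lambda I:cv2.resize(I[c[1]-25:c[1]+25,c[0]-25:c[0]+25],None,fx=8,fy=8,interpolation=cv2.INTER_CUBIC)
cv2.imwrite('pics/c4.png',g(I))
"
```

```text
t 8.3 q [ 0.021  0.186  1.605 -0.     1.352  0.351] p [0.5615 0.1297 0.2589] toolx [ 0.323  0.946 -0.001] z [-0.001 -0.    -1.   ] F [ 3.1  2.9 -3.6] M [ 0.41 -0.33 -1.14] w 0.0493 g 30.0
```

View pics/c4.png

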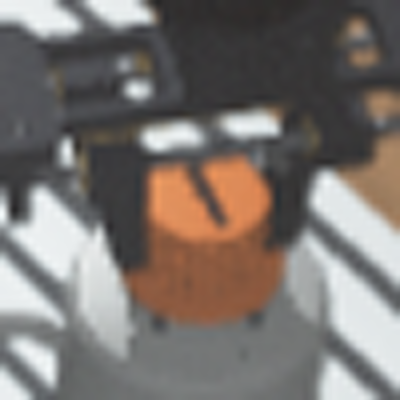

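The mark hasn't moved since the last look (about 0.37 rad turned), so the pads are slipping on the 50 mm grip. The flange's larger radius gives 36% more torque for the same grip force. I'll open, wind back, and grip the flange.

Emit:
{"fn": "step_arm", "kwargs": {"moves": [{"dx":0,"dy":0,"dz":0,"twist":0,"hand":1},{"dx":0,"dy":0,"dz":0,"twist":0,"hand":1},{"dx":0,"dy":0,"dz":0,"twist":0,"hand":1},{"dx":0,"dy":0,"dz":0,"twist":0,"hand":1},{"dx":0,"dy":0,"dz":0,"twist":1,"hand":1},{"dx":0,"dy":0,"dz":0,"twist":1,"hand":1},{"dx":0,"dy":0,"dz":0,"twist":1,"hand":1},{"dx":0,"dy":0,"dz":0,"twist":1,"hand":1}]}}

```text
time: 9.02
tcp_pos: [0.5616, 0.1302, 0.2597]
tcp_rot: [0.0, 0.918, 0.397, 0.0]
force: [-0.3, 0.1, -0.1]
width: 0.0881
grasp_force: 0.0
```

Emit:
{"fn": "step_arm", "kwargs": {"moves": [{"dx":0,"dy":0,"dz":0,"twist":1,"hand":1},{"dx":0,"dy":0,"dz":0,"twist":1,"hand":1},{"dx":0,"dy":0,"dz":0,"twist":1,"hand":1},{"dx":0,"dy":0,"dz":0,"twist":1,"hand":1},{"dx":0,"dy":0,"dz":0,"twist":1,"hand":1},{"dx":0,"dy":0,"dz":0,"twist":1,"hand":1},{"dx":0,"dy":0,"dz":0,"twist":1,"hand":1},{"dx":0,"dy":0,"dz":0,"twist":1,"hand":1}]}}

```text
time: 9.68
tcp_pos: [0.5616, 0.1302, 0.2597]
tcp_rot: [0.0, 1.0, -0.011, 0.0]
force: [-0.7, -0.3, -0.4]
width: 0.0882
grasp_force: 0.0
```

Emit:
{"fn": "step_arm", "kwargs": {"moves": [{"dx":0,"dy":0,"dz":0,"twist":1,"hand":1},{"dx":0,"dy":0,"dz":0,"twist":1,"hand":1},{"dx":0,"dy":0,"dz":0,"twist":1,"hand":1},{"dx":0,"dy":0,"dz":0,"twist":1,"hand":1},{"dx":0,"dy":0,"dz":0,"twist":0,"hand":1},{"dx":0,"dy":0,"dz":0,"twist":0,"hand":1}]}}

```text
time: 10.18
tcp_pos: [0.5616, 0.1302, 0.2596]
tcp_rot: [-0.0, 0.977, -0.214, 0.0]
force: [-1.0, -0.7, -0.2]
width: 0.0882
grasp_force: 0.0
```

```bash
python3 -c "
from h import *
st();print(to_tool((.5617,.13,.244),0))"
```

```text
t 10.18 q [0.022 0.185 1.604 0.    1.352 2.025] p [0.5616 0.1302 0.2596] toolx [ 0.908 -0.418  0.   ] z [ 0.  0. -1.] F [-1.  -0.7 -0.2] M [0.08 0.12 0.02] w 0.0882 g 0.0
[0.00558574 0.00654374 0.62451938]
```

Emit:
{"fn": "step_arm", "kwargs": {"moves": [{"dx":0,"dy":0,"dz":0.3,"twist":0,"hand":1},{"dx":0,"dy":0,"dz":0.32,"twist":0,"hand":1},{"dx":0,"dy":0,"dz":0,"twist":0,"hand":1}]}}

```text
time: 10.43
tcp_pos: [0.5605, 0.13, 0.2415]
tcp_rot: [0.0, 0.977, -0.215, -0.002]
force: [-0.6, 1.1, -0.2]
width: 0.0885
grasp_force: 0.0
```

Emit:
{"fn": "step_arm", "kwargs": {"moves": [{"dx":0,"dy":0,"dz":0,"twist":0,"hand":-1},{"dx":0,"dy":0,"dz":0,"twist":0,"hand":-1},{"dx":0,"dy":0,"dz":0,"twist":0,"hand":-1},{"dx":0,"dy":0,"dz":0,"twist":0,"hand":-1},{"dx":0,"dy":0,"dz":0,"twist":0,"hand":-1},{"dx":0,"dy":0,"dz":0,"twist":0,"hand":-1}]}}

```text
time: 10.93
tcp_pos: [0.5618, 0.1301, 0.2442]
tcp_rot: [-0.0, 0.977, -0.215, 0.0]
force: [1.4, 0.5, -0.9]
width: 0.067
grasp_force: 30.0
```

```bash
python3 -c "
from h import *
st()"
```

```text
t 10.93 q [0.022 0.199 1.62  0.    1.322 2.027] p [0.5618 0.1301 0.2442] toolx [ 0.907 -0.421  0.   ] z [ 0.  0. -1.] F [ 1.4  0.5 -0.9] M [0.01 0.11 0.01] w 0.067 g 30.0
```

Gripped on the flange (67 mm). Now the hard twist.

Emit:
{"fn": "step_arm", "kwargs": {"moves": [{"dx":0,"dy":0,"dz":0,"twist":-1,"hand":-1},{"dx":0,"dy":0,"dz":0,"twist":-1,"hand":-1},{"dx":0,"dy":0,"dz":0,"twist":-1,"hand":-1}]}}

```text
time: 11.18
tcp_pos: [0.5604, 0.1299, 0.2441]
tcp_rot: [0.0, 0.998, -0.058, -0.002]
force: [-10.0, -3.9, 6.9]
width: 0.0663
grasp_force: 30.0
```

```bash
python3 -c "
from h import *
st()"
```

```text
t 11.18 q [ 0.022  0.198  1.621 -0.     1.326  1.709] p [0.5604 0.1299 0.2441] toolx [ 0.993 -0.116 -0.003] z [-0.003 -0.    -1.   ] F [-10.   -3.9   6.9] M [-0.52  1.65 -0.78] w 0.0663 g 30.0
```

Emit:
{"fn": "step_arm", "kwargs": {"moves": [{"dx":0,"dy":0,"dz":0,"twist":-1,"hand":-1},{"dx":0,"dy":0,"dz":0,"twist":-1,"hand":-1}]}}

```text
time: 11.35
tcp_pos: [0.5618, 0.13, 0.2443]
tcp_rot: [-0.0, 0.999, 0.047, 0.0]
force: [2.2, -0.1, -1.8]
width: 0.0665
grasp_force: 30.0
```

```bash
python3 -c "
from h import *
st()"
```

```text
t 11.35 q [0.022 0.199 1.62  0.    1.322 1.499] p [0.5618 0.13   0.2443] toolx [0.996 0.093 0.001] z [ 0.001  0.    -1.   ] F [ 2.2 -0.1 -1.8] M [ 0.05 -0.17 -0.68] w 0.0665 g 30.0
```

Emit:
{"fn": "step_arm", "kwargs": {"moves": [{"dx":0,"dy":0,"dz":0,"twist":0,"hand":-1},{"dx":0,"dy":0,"dz":0,"twist":0,"hand":-1}]}}

```text
time: 11.52
tcp_pos: [0.5618, 0.1301, 0.2443]
tcp_rot: [0.0, 0.999, 0.043, 0.0]
force: [0.1, 0.1, 0.4]
width: 0.0669
grasp_force: 30.0
```

```bash
python3 -c "
from h import *
st()
I=grab('scene','pics/s5.png')['image'];c=proj('pics/s5.png',(.5617,.13,.26)).astype(int)
cv2.imwrite('pics/c5.png',cv2.resize(I[c[1]-25:c[1]+25,c[0]-25:c[0]+25],None,fx=8,fy=8,interpolation=cv2.INTER_CUBIC))
"
```

```text
t 11.52 q [ 0.022  0.199  1.62  -0.     1.322  1.506] p [0.5618 0.1301 0.2443] toolx [0.996 0.086 0.001] z [ 0.001 -0.    -1.   ] F [0.1 0.1 0.4] M [-0.03  0.04  0.09] w 0.0669 g 30.0
```

Emit:
{"fn": "step_arm", "kwargs": {"moves": [{"dx":0,"dy":0,"dz":0,"twist":-1,"hand":-1},{"dx":0,"dy":0,"dz":0,"twist":-1,"hand":-1}]}}

```text
time: 11.73
tcp_pos: [0.5618, 0.1303, 0.2442]
tcp_rot: [-0.0, 0.989, 0.15, 0.0]
force: [1.0, 1.0, 1.0]
width: 0.0668
grasp_force: 30.0
```

```bash
cat >> h.py <<'E'
def mark(f,z=.266):
    # dark pixels on the cap's top disc, rectified from above; principal axis
    I=cv2.imread(f);g=np.linspace(-.02,.02,81);X,Y=np.meshgrid(g,g,indexing='ij')
    P=np.array([proj(f,(.5617+x,.13+y,z)) for x,y in zip(X.ravel(),Y.ravel())]).astype(np.float32).reshape(81,81,2)
    r=cv2.remap(I,P[...,0],P[...,1],cv2.INTER_CUBIC)
    v=r[...,2].astype(float);m=(v<140)&(X**2+Y**2<.017**2)
    n,l,s,c=cv2.connectedComponentsWithStats(m.astype(np.uint8))
    out=[]
    for i in range(1,n):
        if s[i,4]>40:
            p=np.c_[X[l==i],Y[l==i]];w,V=np.linalg.eigh(np.cov(p.T));out.append((s[i,4],p.mean(0).round(4),(2*np.sqrt(3*w)).round(4),round(np.arctan2(V[1,1],V[0,1])%np.pi,3)))
    return out
E
python3 -c "
from h import *
st();grab('scene','pics/s6.png')
for i in (0,3,4,5,6): print(i,mark(f'pics/s{i}.png'))"
```

```text
t 11.73 q [0.022 0.199 1.62  0.    1.322 1.292] p [0.5618 0.1303 0.2442] toolx [0.955 0.296 0.001] z [ 0.001  0.    -1.   ] F [1. 1. 1.] M [ 0.1   0.01 -0.08] w 0.0668 g 30.0
0 [(np.int32(667), array([0.0004, 0.0003]), array([0.0051, 0.0322]), np.float64(1.042))]
3 [(np.int32(966), array([0.0016, 0.0006]), array([0.0135, 0.0338]), np.float64(1.16)), (np.int32(57), array([ 0.0151, -0.0005]), array([0.0031, 0.0048]), np.float64(2.138))]
4 [(np.int32(762), array([-0.0007, -0.0015]), array([0.0062, 0.0339]), np.float64(1.346))]
5 [(np.int32(3154), array([-0.0019, -0.0003]), array([0.0252, 0.0306]), np.float64(1.715)), (np.int32(80), array([0.0137, 0.0055]), array([0.0037, 0.0055]), np.float64(2.047))]
6 [(np.int32(1942), array([ 0.0006, -0.0018]), array([0.0161, 0.0329]), np.float64(1.926))]
```

Torque has dropped to 0.08 N m, so the cap is loose. I'll regrip on the 50 mm grip, which placing needs, then twist a little and test with small lifts.

Emit:
{"fn": "step_arm", "kwargs": {"moves": [{"dx":0,"dy":0,"dz":0,"twist":0,"hand":1},{"dx":0,"dy":0,"dz":0,"twist":0,"hand":1},{"dx":0,"dy":0,"dz":0,"twist":0,"hand":1},{"dx":0,"dy":0,"dz":0,"twist":0,"hand":1},{"dx":0,"dy":0,"dz":-0.3,"twist":0,"hand":1},{"dx":0,"dy":0,"dz":-0.3,"twist":0,"hand":1},{"dx":0,"dy":0,"dz":0,"twist":0,"hand":1},{"dx":0,"dy":0,"dz":0,"twist":0,"hand":1}]}}

```text
time: 12.45
tcp_pos: [0.5622, 0.1301, 0.2601]
tcp_rot: [0.0, 0.989, 0.149, 0.001]
force: [-0.8, -0.3, 0.6]
width: 0.088
grasp_force: 0.0
```

Emit:
{"fn": "step_arm", "kwargs": {"moves": [{"dx":0,"dy":0,"dz":0,"twist":0,"hand":-1},{"dx":0,"dy":0,"dz":0,"twist":0,"hand":-1},{"dx":0,"dy":0,"dz":0,"twist":0,"hand":-1},{"dx":0,"dy":0,"dz":0,"twist":0,"hand":-1},{"dx":0,"dy":0,"dz":0,"twist":0,"hand":-1},{"dx":0,"dy":0,"dz":0,"twist":0,"hand":-1},{"dx":0,"dy":0,"dz":0,"twist":0,"hand":-1},{"dx":0,"dy":0,"dz":0,"twist":0,"hand":-1}]}}

```text
time: 13.12
tcp_pos: [0.5616, 0.1301, 0.2588]
tcp_rot: [0.0, 0.989, 0.149, -0.0]
force: [0.0, -1.0, -1.0]
width: 0.0494
grasp_force: 30.0
```

Emit:
{"fn": "step_arm", "kwargs": {"moves": [{"dx":0,"dy":0,"dz":0,"twist":-1,"hand":-1},{"dx":0,"dy":0,"dz":0,"twist":-1,"hand":-1}]}}

```text
time: 13.28
tcp_pos: [0.5617, 0.13, 0.2588]
tcp_rot: [0.0, 0.967, 0.254, -0.0]
force: [0.3, -1.1, -1.1]
width: 0.0492
grasp_force: 30.0
```

```bash
python3 -c "
from h import *
st()"
```

```text
t 13.28 q [ 0.022  0.186  1.605 -0.     1.351  1.08 ] p [0.5617 0.13   0.2588] toolx [ 0.871  0.491 -0.   ] z [-0. -0. -1.] F [ 0.3 -1.1 -1.1] M [-0.1   0.03 -0.02] w 0.0492 g 30.0
```

Emit:
{"fn": "step_arm", "kwargs": {"moves": [{"dx":0,"dy":0,"dz":-0.08,"twist":0,"hand":-1},{"dx":0,"dy":0,"dz":-0.08,"twist":0,"hand":-1},{"dx":0,"dy":0,"dz":0,"twist":0,"hand":-1},{"dx":0,"dy":0,"dz":0,"twist":0,"hand":-1}]}}

```text
time: 13.62
tcp_pos: [0.5611, 0.13, 0.2616]
tcp_rot: [-0.0, 0.968, 0.25, -0.001]
force: [2.8, -0.2, -10.0]
width: 0.0493
grasp_force: 30.0
```

Caught: −10 N at a 2.8 mm rise. I'll continue in twist-and-test cycles.

Emit:
{"fn": "step_arm", "kwargs": {"moves": [{"dx":0,"dy":0,"dz":0.16,"twist":0,"hand":-1},{"dx":0,"dy":0,"dz":0,"twist":-1,"hand":-1},{"dx":0,"dy":0,"dz":0,"twist":-1,"hand":-1},{"dx":0,"dy":0,"dz":-0.08,"twist":0,"hand":-1},{"dx":0,"dy":0,"dz":-0.08,"twist":0,"hand":-1},{"dx":0,"dy":0,"dz":0,"twist":0,"hand":-1},{"dx":0,"dy":0,"dz":0,"twist":0,"hand":-1}]}}

```text
time: 14.2
tcp_pos: [0.5619, 0.1301, 0.2638]
tcp_rot: [0.0, 0.937, 0.35, 0.001]
force: [-0.5, 0.2, 0.5]
width: 0.0492
grasp_force: 30.0
```

Rose 5 mm with no force, so it seems free. I'll lift gently.

Emit:
{"fn": "step_arm", "kwargs": {"moves": [{"dx":0,"dy":0,"dz":-0.1,"twist":0,"hand":-1},{"dx":0,"dy":0,"dz":-0.1,"twist":0,"hand":-1},{"dx":0,"dy":0,"dz":0,"twist":0,"hand":-1}]}}

```text
time: 14.45
tcp_pos: [0.5617, 0.1302, 0.2685]
tcp_rot: [0.0, 0.936, 0.351, 0.0]
force: [-1.2, -0.4, -0.9]
width: 0.0492
grasp_force: 30.0
```

Emit:
{"fn": "step_arm", "kwargs": {"moves": [{"dx":0,"dy":0,"dz":-0.1,"twist":0,"hand":-1},{"dx":0,"dy":0,"dz":-0.1,"twist":0,"hand":-1},{"dx":0,"dy":0,"dz":0,"twist":0,"hand":-1}]}}

```text
time: 14.7
tcp_pos: [0.5617, 0.1302, 0.2735]
tcp_rot: [0.0, 0.936, 0.351, 0.0]
force: [-1.0, -0.7, -1.2]
width: 0.0492
grasp_force: 30.0
```

```bash
python3 -c "
from h import *
st();grab('scene','pics/s7.png')
I=cv2.imread('pics/s7.png');c=proj('pics/s7.png',(.5617,.13,.25)).astype(int)
cv2.imwrite('pics/c7.png',cv2.resize(I[c[1]-30:c[1]+30,c[0]-30:c[0]+30],None,fx=8,fy=8,interpolation=cv2.INTER_CUBIC))"
```

```text
t 14.7 q [0.022 0.173 1.589 0.    1.379 0.875] p [0.5617 0.1302 0.2735] toolx [0.753 0.658 0.   ] z [ 0.  0. -1.] F [-1.  -0.7 -1.2] M [-0.03  0.27  0.03] w 0.0492 g 30.0
```

View pics/c7.png

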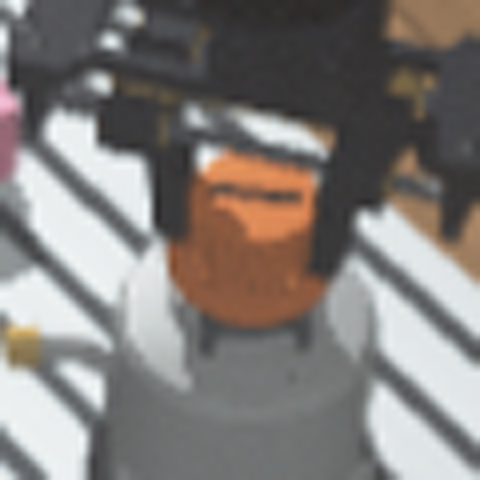

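The cap is up about 15 mm in the jaws and the mister is still home. I'll keep lifting.

Emit:
{"fn": "step_arm", "kwargs": {"moves": [{"dx":0,"dy":0,"dz":-0.15,"twist":0,"hand":-1},{"dx":0,"dy":0,"dz":-0.15,"twist":0,"hand":-1},{"dx":0,"dy":0,"dz":-0.15,"twist":0,"hand":-1},{"dx":0,"dy":0,"dz":0,"twist":0,"hand":-1}]}}

```text
time: 15.08
tcp_pos: [0.5623, 0.1301, 0.2857]
tcp_rot: [0.0, 0.936, 0.351, 0.001]
force: [0.8, -1.0, -0.6]
width: 0.0493
grasp_force: 30.0
```

Emit:
{"fn": "step_arm", "kwargs": {"moves": [{"dx":0,"dy":0,"dz":-0.4,"twist":0,"hand":-1},{"dx":0,"dy":0,"dz":-0.4,"twist":0,"hand":-1},{"dx":0,"dy":0,"dz":-0.4,"twist":0,"hand":-1},{"dx":0,"dy":0,"dz":-0.4,"twist":0,"hand":-1},{"dx":0,"dy":0,"dz":-0.4,"twist":0,"hand":-1},{"dx":0,"dy":0,"dz":-0.4,"twist":0,"hand":-1},{"dx":0,"dy":0,"dz":0,"twist":0,"hand":-1},{"dx":0,"dy":0,"dz":0,"twist":0,"hand":-1}]}}

```text
time: 15.75
tcp_pos: [0.5619, 0.1301, 0.3452]
tcp_rot: [0.0, 0.936, 0.351, 0.001]
force: [-0.4, -0.7, -1.7]
width: 0.0495
grasp_force: 30.0
```

```bash
python3 -c "
from h import *
st();print(to_tool((.583,-.107,.345),0))"
```

```text
t 15.75 q [0.022 0.126 1.499 0.    1.514 0.875] p [0.5619 0.1301 0.3452] toolx [0.753 0.658 0.001] z [ 0.002  0.    -1.   ] F [-0.4 -0.7 -1.7] M [-0.09  0.11 -0.02] w 0.0495 g 30.0
[-5.60307448e+00  7.69953958e+00  7.19498556e-03]
```

Emit:
{"fn": "step_arm", "kwargs": {"moves": [{"dx":-0.5,"dy":0.68,"dz":0,"twist":0,"hand":-1},{"dx":-0.5,"dy":0.68,"dz":0,"twist":0,"hand":-1},{"dx":-0.5,"dy":0.68,"dz":0,"twist":0,"hand":-1},{"dx":-0.5,"dy":0.68,"dz":0,"twist":0,"hand":-1},{"dx":-0.5,"dy":0.68,"dz":0,"twist":0,"hand":-1},{"dx":-0.5,"dy":0.68,"dz":0,"twist":0,"hand":-1},{"dx":-0.5,"dy":0.68,"dz":0,"twist":0,"hand":-1},{"dx":-0.5,"dy":0.68,"dz":0,"twist":0,"hand":-1}]}}

```text
time: 16.42
tcp_pos: [0.5753, -0.039, 0.3432]
tcp_rot: [-0.0, 0.936, 0.351, -0.001]
force: [-0.4, -0.0, -0.9]
width: 0.0492
grasp_force: 30.0
```

Emit:
{"fn": "step_arm", "kwargs": {"moves": [{"dx":-0.5,"dy":0.68,"dz":0,"twist":0,"hand":-1},{"dx":-0.5,"dy":0.68,"dz":0,"twist":0,"hand":-1},{"dx":-0.5,"dy":0.68,"dz":0,"twist":0,"hand":-1},{"dx":0,"dy":0,"dz":0,"twist":0,"hand":-1}]}}

```text
time: 16.75
tcp_pos: [0.5807, -0.1046, 0.343]
tcp_rot: [0.0, 0.937, 0.35, -0.001]
force: [-0.1, 0.8, -1.8]
width: 0.0489
grasp_force: 30.0
```

Emit:
{"fn": "step_arm", "kwargs": {"moves": [{"dx":0,"dy":0,"dz":0.3,"twist":1,"hand":-1},{"dx":0,"dy":0,"dz":0.3,"twist":1,"hand":-1},{"dx":0,"dy":0,"dz":0.3,"twist":1,"hand":-1},{"dx":0,"dy":0,"dz":0.3,"twist":1,"hand":-1},{"dx":0,"dy":0,"dz":0.3,"twist":1,"hand":-1},{"dx":0,"dy":0,"dz":0.3,"twist":1,"hand":-1},{"dx":0,"dy":0,"dz":0.3,"twist":1,"hand":-1},{"dx":0,"dy":0,"dz":0,"twist":0,"hand":-1}]}}

```text
time: 17.42
tcp_pos: [0.5799, -0.1002, 0.2892]
tcp_rot: [-0.001, 1.0, -0.009, -0.002]
force: [-0.7, 0.7, -0.6]
width: 0.0493
grasp_force: 30.0
```

Emit:
{"fn": "step_arm", "kwargs": {"moves": [{"dx":0,"dy":0,"dz":0.5,"twist":0,"hand":-1},{"dx":0,"dy":0,"dz":0.5,"twist":0,"hand":-1},{"dx":0,"dy":0,"dz":0,"twist":0,"hand":-1},{"dx":0,"dy":0,"dz":0,"twist":0,"hand":-1}]}}

```text
time: 17.75
tcp_pos: [0.5803, -0.1008, 0.2652]
tcp_rot: [-0.001, 1.0, -0.007, -0.001]
force: [0.2, 0.9, -1.0]
width: 0.049
grasp_force: 30.0
```

```bash
python3 - <<'E'
from h import *
st();print(to_tool((.583,-.107,.1785),0))
ims=[]
for n,f in(("top","pics/t8.png"),("scene","pics/s8.png")):
    I=grab(n,f)["image"];c=proj(f,(.59,-.12,.17)).astype(int)
    ims.append(cv2.resize(I[c[1]-50:c[1]+50,c[0]-50:c[0]+50],None,fx=4,fy=4,interpolation=cv2.INTER_CUBIC))
cv2.imwrite("pics/c8.png",np.hstack(ims))
E
```

```text
t 17.75 q [-0.373  0.21   1.564  0.     1.371  1.211] p [ 0.5803 -0.1008  0.2652] toolx [ 1.    -0.014 -0.003] z [-0.003  0.001 -1.   ] F [ 0.2  0.9 -1. ] M [-0.03  0.2  -0.04] w 0.049 g 30.0
[0.1205229  0.24905985 3.46849866]
```

View pics/c8.png

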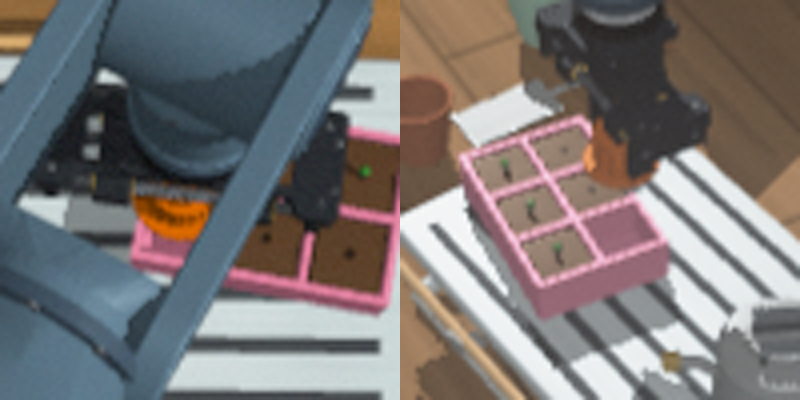

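The cap is held level above the tray, and the empty cell is below and slightly towards −y. I'll correct x/y first, then descend.

Emit:
{"fn": "step_arm", "kwargs": {"moves": [{"dx":0.12,"dy":0.25,"dz":0,"twist":0,"hand":-1},{"dx":0,"dy":0,"dz":0.5,"twist":0,"hand":-1},{"dx":0,"dy":0,"dz":0.5,"twist":0,"hand":-1},{"dx":0,"dy":0,"dz":0,"twist":0,"hand":-1},{"dx":0,"dy":0,"dz":0,"twist":0,"hand":-1}]}}

```text
time: 18.27
tcp_pos: [0.583, -0.1072, 0.2398]
tcp_rot: [-0.001, 1.0, -0.008, -0.002]
force: [0.4, -0.4, -1.8]
width: 0.0494
grasp_force: 30.0
```

```bash
python3 - <<'E'
from h import *
st();print(to_tool((.583,-.107,.1785),0))
E
```

```text
t 18.27 q [-0.382  0.24   1.579  0.     1.325  1.204] p [ 0.583  -0.1072  0.2398] toolx [ 1.    -0.015 -0.003] z [-0.003  0.001 -1.   ] F [ 0.4 -0.4 -1.8] M [0.01 0.13 0.04] w 0.0494 g 30.0
[ 0.00969108 -0.00606196  2.45375751]
```

Emit:
{"fn": "step_arm", "kwargs": {"moves": [{"dx":0,"dy":0,"dz":0.35,"twist":0,"hand":-1},{"dx":0,"dy":0,"dz":0.35,"twist":0,"hand":-1},{"dx":0,"dy":0,"dz":0.35,"twist":0,"hand":-1},{"dx":0,"dy":0,"dz":0.35,"twist":0,"hand":-1},{"dx":0,"dy":0,"dz":0.35,"twist":0,"hand":-1},{"dx":0,"dy":0,"dz":0.35,"twist":0,"hand":-1},{"dx":0,"dy":0,"dz":0,"twist":0,"hand":-1},{"dx":0,"dy":0,"dz":0,"twist":0,"hand":-1}]}}

```text
time: 18.93
tcp_pos: [0.5835, -0.1073, 0.1883]
tcp_rot: [-0.0, 1.0, -0.008, -0.001]
force: [0.5, 0.5, -0.1]
width: 0.0492
grasp_force: 30.0
```

Emit:
{"fn": "step_arm", "kwargs": {"moves": [{"dx":0,"dy":0,"dz":0.1,"twist":0,"hand":-1},{"dx":0,"dy":0,"dz":0.1,"twist":0,"hand":-1},{"dx":0,"dy":0,"dz":0.1,"twist":0,"hand":-1},{"dx":0,"dy":0,"dz":0,"twist":0,"hand":-1}]}}

```text
time: 19.27
tcp_pos: [0.5837, -0.1074, 0.1814]
tcp_rot: [-0.0, 1.0, -0.008, -0.0]
force: [-0.4, -0.3, -2.2]
width: 0.0493
grasp_force: 30.0
```

Emit:
{"fn": "step_arm", "kwargs": {"moves": [{"dx":0,"dy":0,"dz":0.06,"twist":0,"hand":-1},{"dx":0,"dy":0,"dz":0.06,"twist":0,"hand":-1},{"dx":0,"dy":0,"dz":0,"twist":0,"hand":-1},{"dx":0,"dy":0,"dz":0,"twist":0,"hand":-1}]}}

```text
time: 19.6
tcp_pos: [0.5839, -0.1075, 0.1787]
tcp_rot: [-0.0, 1.0, -0.008, -0.0]
force: [-0.0, 0.2, -0.1]
width: 0.0491
grasp_force: 30.0
```

Emit:
{"fn": "step_arm", "kwargs": {"moves": [{"dx":0,"dy":0,"dz":0.06,"twist":0,"hand":-1},{"dx":0,"dy":0,"dz":0,"twist":0,"hand":-1},{"dx":0,"dy":0,"dz":0,"twist":0,"hand":-1}]}}

```text
time: 19.85
tcp_pos: [0.5842, -0.1076, 0.1778]
tcp_rot: [0.0, 1.0, -0.008, 0.0]
force: [-0.4, 0.5, 3.0]
width: 0.049
grasp_force: 30.0
```

Contact at z 0.1778, where expected. Release and retreat.

Emit:
{"fn": "step_arm", "kwargs": {"moves": [{"dx":0,"dy":0,"dz":0,"twist":0,"hand":1},{"dx":0,"dy":0,"dz":0,"twist":0,"hand":1},{"dx":0,"dy":0,"dz":0,"twist":0,"hand":1},{"dx":0,"dy":0,"dz":0,"twist":0,"hand":1},{"dx":0,"dy":0,"dz":0,"twist":0,"hand":1},{"dx":0,"dy":0,"dz":-0.3,"twist":0,"hand":1},{"dx":0,"dy":0,"dz":-0.7,"twist":0,"hand":1},{"dx":0,"dy":0,"dz":-1,"twist":0,"hand":1}]}}

```text
time: 20.52
tcp_pos: [0.5826, -0.107, 0.2259]
tcp_rot: [-0.001, 1.0, -0.008, -0.002]
force: [0.3, -0.8, -0.3]
width: 0.0882
grasp_force: 0.0
```

Emit:
{"fn": "step_arm", "kwargs": {"moves": [{"dx":0,"dy":0,"dz":-1,"twist":0,"hand":1},{"dx":0,"dy":0,"dz":-1,"twist":0,"hand":1},{"dx":0,"dy":0,"dz":-1,"twist":0,"hand":1},{"dx":0,"dy":0,"dz":-1,"twist":0,"hand":1},{"dx":0,"dy":0,"dz":-1,"twist":0,"hand":1},{"dx":0,"dy":0,"dz":-1,"twist":0,"hand":1},{"dx":0,"dy":0,"dz":0,"twist":0,"hand":1},{"dx":0,"dy":0,"dz":0,"twist":0,"hand":1}]}}

```text
time: 21.18
tcp_pos: [0.5845, -0.1077, 0.3794]
tcp_rot: [0.001, 1.0, -0.008, 0.002]
force: [1.3, -0.1, -0.1]
width: 0.0882
grasp_force: 0.0
```

```bash
python3 - <<'E'
from h import *
st();f="pics/s9.png";grab("scene",f)
I=cv2.resize(cv2.imread(f),None,fx=4,fy=4,interpolation=cv2.INTER_CUBIC)
cs,_=cv2.findContours(capmask(f,.583,-.107,.145),0,2);cv2.drawContours(I,cs,-1,(0,255,0),1)
ob=orange(f,proj(f,(.583,-.107,.16)),18)
r=least_squares(lambda p:cen(capmask(f,*p,.145),4)-cen(ob),[.583,-.107],diff_step=.003);print(r.x,ob.sum(),(capmask(f,*r.x,.145)>0).sum()/16)
c=(proj(f,(.58,0.0,.16))*4).astype(int)
cv2.imwrite("pics/c9.png",I[c[1]-230:c[1]+230,c[0]-340:c[0]+340])
E
```

```text
t 21.18 q [-0.382  0.15   1.405  0.     1.582  1.204] p [ 0.5845 -0.1077  0.3794] toolx [ 1.    -0.015  0.004] z [ 0.004 -0.002 -1.   ] F [ 1.3 -0.1 -0.1] M [ 0.    0.15 -0.05] w 0.0882 g 0.0
[ 0.58532951 -0.10766308] 263 286.5625
```

View pics/c9.png

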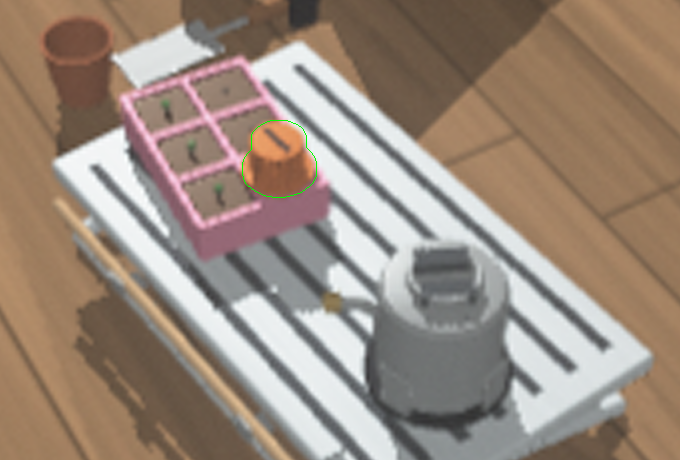

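The cap sits upright over the empty cell at crop (280,160), matching its outline. The mister stands home with its neck open, and the bystanders in view haven't moved. Handing in.

```bash
python3 -c "
from h import *
print(order.sign_off())"
```

```text
the job is handed in; nothing more can be done
None
```

I broke the orange cap loose, lifted it off with the mister still home in its cradle, set it upright over the tray's empty cell, and handed the job in at about 21 s; the sign-off returned no verdict.

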